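# Park the tall bottle in the slotted caddy tier

### The arm

A 6-joint arm with a two-finger parallel gripper is mounted at the origin on the work surface. World frame = base frame: x ahead of the robot, y to its left, z up, the work surface at z = 0. Lengths are in m, angles in rad, forces in N, time in s.
With the tool pointing down it reaches from about 0.35 to 0.925 m from the base axis. Payload 6.4 kg.
Tool frame: the origin (TCP) lies on the mounting face of the last link; the fingertips stand 199 mm ahead of it and the grasp point (between the pads) lies 180 mm ahead of it; y points along the fingers, z is the direction in which the jaws open and shut, and the axes are right-handed (so a half turn about y gives the same grasp; the last joint's range is limited). The gripper opens to 94 mm and grips with 3 to 60 N. Pads are 16 mm wide; open, the fingers measure 119 mm over their backs; the gripper's body (75 mm by 177 mm) begins 78 mm behind the grasp point.
Start: joints at [-0.174, 0.245, 1.558, -0, 1.339, -0.174], TCP at [0.65, 0, 0.405] pointing down, gripper open.
Joint ranges: [-3.13, 3.13], [-1.02, 2.26], [0.13, 2.54], [-0.95, 4.09], [0.21, 2.88], [-2.74, 2.74]. Speed limits (rad/s): [2.57, 2.57, 3.14, 3.14, 3.14, 3.14].

### API

Orientations are given as a unit quaternion [x, y, z, w].
In Python, from plant import manip, jaws, snapshot, camera_params, outline_of, telemetry gives the robot as it stands. Calls block until the motion is done:
- manip.movep(position, orientation): joint-space move of the TCP to a pose.
- manip.line_to(position, rate=0.15, rotation=None, contact_N=None): straight line of the TCP; rotation=None keeps the orientation; rate is the mean speed in m/s. With contact_N (N) it stops when the force on the tool has changed by that much, and returns True; else False.
- manip.goto_joints(angles): joint-space move.
- jaws.command_gripper(opening, force=None): finger opening in m; force is the grip in N (None keeps the last); returns when the fingers have stopped.
- manip.dwell(seconds).
- manip.solve_ik(position, orientation): joint angles nearest the present ones, or None.
- snapshot(name): name is "scene" or "side" or "wrist"; returns the picture (420x560x3 uint8, blue, green, red); there is no depth.
- camera_params(name): a dict with "fx", "fy", "cx", "cy" (pixels), "R" (3x3) and "t" (3): a world point X has camera coordinates R X + t. Camera axes: x right, y down, z forward; pixel columns grow to the right and rows downward; lengths in m; the calibration is good to about 2 mm. A picture is of the moment at which its call begins: read the wrist's pose just before it. camera_params takes no time and is no camera call; for the wrist camera it gives the pose at the moment of the call.
A pose or a line that the arm cannot do raises manip.IKError and nothing moves.
- manip.sign_off(): hands the job in, once; it reports no verdict.
Trained networks look in the newest picture that a camera, given by its name, has taken for a name from the list of things; names that differ only in an ending like _2 or _b are one class to them, and where a whole thing is asked for, a point or a joint stands for the part that bears it (a point fixed in the world has none). Each returns a list of dicts, best first, with "conf" (0 to 1); they miss things now and then, are a little off and sometimes report something else, mostly with a low value. They report only what shows in the picture. A call takes as long as a camera call. They do not tell look-alikes from the thing itself.
- outline_of(name, camera): "mask" (420x560 bool, what is visible of it) and "rect" ([left, top, right, bottom] in pixels, round what is visible of it).
Readings, each from a call of its own:
- telemetry.get_time(): time.
- telemetry.get_q(): joint angles.
- telemetry.get_dq(): joint speeds.
- telemetry.get_joint_efforts(): joint torques, N m.
- telemetry.get_tcp_pos(): TCP position.
- telemetry.get_orientation(): TCP orientation.
- telemetry.get_ft_force(): force on the tool from outside, world axes, zero at the start.
- telemetry.get_moment(): the same for the moment, N m.
- telemetry.get_opening(): finger opening in m.
Only numpy, scipy, OpenCV 4.12 (cv2) and the standard library are available. Lean on these libraries where they do the work, as an engineer would, in place of code of your own. Each camera call takes 0.05 s, during which the arm holds its last target.

### The job

Lift the pumice stone off the front of the blue caddy and lay it flat in the empty white dish. Then put the tall top-heavy bottle away without tipping it: from the front, slide its neck in along the slot of the middle tier, round the corner and right up to the closed end, and leave it there standing upright on the caddy floor. Do not shift the soap, jar or loofah handle.

Things in the scene. Friction and masses are not known exactly. Their poses are not given: they have to be found in the camera images.
- caddy: Fixed blue plastic tiered caddy. Origin on the ledge (z=0); its front looks along its -x, to the robot; yaw within 0.25 rad. mm, caddy frame: floor top z=8 (front apron x -190..-65, y -85..15; main floor x -65..150, y -125..125). Middle tier: plate x -65..80, y -115..115, z 118..126, bare on top, open in front, side walls at y +-115..125. Top tier behind it (x 80..150, y -125..35), z 166, lip 174
- slot_mouth (a point): The middle tier has one L-shaped slot cut right through, 34 mm wide, open at the tier's front edge. This point lies under that open end, at floor level (8 mm above the ledge): caddy frame (-65, -35, 8) mm; axes as the caddy's. From here the slot runs straight along the caddy's +x to the corner
- slot_corner (a point): Point on the caddy's floor under the middle of the slot's square corner: caddy frame (0, -35, 8) mm. From here the slot runs along the caddy's +y (left, seen from the robot) to its closed end
- slot_end (a point): Point on the caddy's floor where the bottle's centre belongs, under the slot's closed end: caddy frame (0, 45, 8) mm. From here a bottle can go 6 mm farther before its neck meets the slot's end wall (y = 62 mm). No other way in or out
- bottle: Tall white plastic bottle, on the left in one of two places shared with the jar. Origin: centre of underside. Foot 40 mm across, 58 mm at 78 mm height, 22 mm neck from 95 to 130 mm, heavy steel stopper 38 mm across from 130 to 174 mm: hold it there. About 0.25 kg, centre of mass some 105 mm up: tips past 11 degrees. On the caddy floor it can be raised 12 to 15 mm under the middle tier
- pumice: Grey pumice stone, block with rounded edges 85 (its x) x 52 (its y) x 40 mm high, about 90 g; lies on the caddy's front apron, in the way of the slot's mouth, its long side roughly along the caddy's x. Origin: centre of its underside
- empty_dish: Fixed shallow white dish with nothing in it, 120 (its x) x 95 (its y) x 12 mm high, walls 4 mm, inner floor 4 to 5 mm above the ledge; on the robot's right, at one of two places shared with its twin, the soap dish. Origin: centre of its underside
- soap_dish: Fixed twin of the empty dish, with the soap bar in it. Origin: centre of its underside
- soap: Pink soap bar 78 x 50 x 24 mm in the soap dish; leave alone. Origin: centre of its underside
- jar: Round glass jar with an aluminium twist cap, 72 mm across, 74 mm high, on the robot's left; leave alone. Origin: centre of its underside
- loofah_handle: White hard plastic loofah handle, about 125 mm long, 18 mm thick, lying across the caddy's top tier; leave alone. Origin: on its underside
Not all that is in view belongs to the job. What is shaped like the pumice but orange or turquoise is not meant.

How it is judged:
On the way, in this order (a step that is already met when the one before it is completed fails the run):
1. the pumice stone lies flat in the empty dish, released (horizontal distance between pumice and empty_dish below 0.03 m and z of pumice in the frame of empty_dish between 0 and 0.0075 m and angle between pumice's own z axis and vertical below 0.08 rad and linear speed of pumice below 0.02 m/s and contact force between the fingers and pumice below 0.1 N), for 0.2 s.
2. the bottle's neck is in the slot, under the middle tier (x of bottle in the frame of caddy between -0.05 and 0.02 m and z of bottle in the frame of caddy below 0.028 m and y of bottle in the frame of caddy between -0.06 and 0.03 m).
3. the bottle stands at the slot's closed end, released (horizontal distance between bottle and slot_end below 0.015 m and z of bottle in the frame of caddy between 0.005 and 0.0115 m and angle between bottle's own z axis and vertical below 0.06 rad and linear speed of bottle below 0.02 m/s and contact force between the fingers and bottle below 0.1 N), for 0.2 s.
At the end, for the whole second after the job is handed in: The bottle stands upright (within 0.06 rad), at rest and released on the caddy's floor, its centre within 15 mm of the slot_end point, neck through the slot; the pumice stone lies flat, at rest and released on the floor of the empty dish (centres within 30 mm) (all of step 1 and all of step 3); the robot touches nothing.
It fails at once if the bottle tips (more than 0.4 rad) (angle between bottle's own z axis and vertical above 0.4 rad).
It fails at once if the soap is shifted more than 25 mm (distance of soap from where it was at the start of the episode above 0.025 m).
It fails at once if the jar is shifted more than 25 mm (distance of jar from where it was at the start of the episode above 0.025 m).
It fails at once if the loofah handle is shifted more than 25 mm (distance of loofah_handle from where it was at the start of the episode above 0.025 m).
It also fails if it takes over 72 s, if anything falls off the work surface, if the arm or the gripper's body presses on something with over 40 N, if the wrist force passes 120 N, or if a joint passes its speed limit or range.

## Working session

There is one attempt and no reset: what is moved stays moved. The work goes in short steps, each a Python script; the robot and the scene stay as the last script left them, time stands still between calls to the robot, and variables do not carry over. Pictures are saved under pics/ and viewed, and the job is handed in when it is done.

```bash
ls; mkdir -p pics; python3 - <<'E'
from plant import *
import cv2
for n in ("scene","side","wrist"):
    im=snapshot(n); cv2.imwrite(f"pics/a_{n}.png",im)
    p=camera_params(n); print(n,{k:(v if not hasattr(v,'tolist') else v.round(3).tolist()) for k,v in p.items()})
print(telemetry.get_time(),telemetry.get_orientation())
E
```

```text
pics
scene {'fx': 412.9537365880323, 'fy': 412.9537365880323, 'cx': 281.94928491071056, 'cy': 211.96281331619673, 'R': [[-0.44, 0.898, 0.009], [0.607, 0.305, -0.734], [-0.662, -0.318, -0.679]], 't': [0.262, -0.271, 1.295]}
side {'fx': 477.5938290818198, 'fy': 477.5938290818198, 'cx': 282.87716888599465, 'cy': 203.99761834841934, 'R': [[0.363, 0.932, 0.015], [0.697, -0.262, -0.667], [-0.618, 0.253, -0.745]], 't': [-0.197, -0.338, 1.699]}
wrist {'fx': 371.1192382867608, 'fy': 371.1192382867608, 'cx': 278.1661692646911, 'cy': 211.46672448371038, 'R': [[1.0, 0.001, -0.002], [0.001, -0.959, 0.283], [-0.002, -0.283, -0.959]], 't': [-0.65, -0.028, 0.393]}
0.15 [-0.50031529  0.50042583 -0.49954301  0.49971529]
```

View pics/a_scene.png

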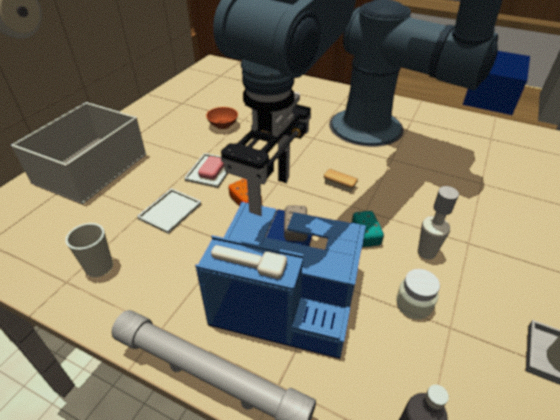

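View pics/a_side.png

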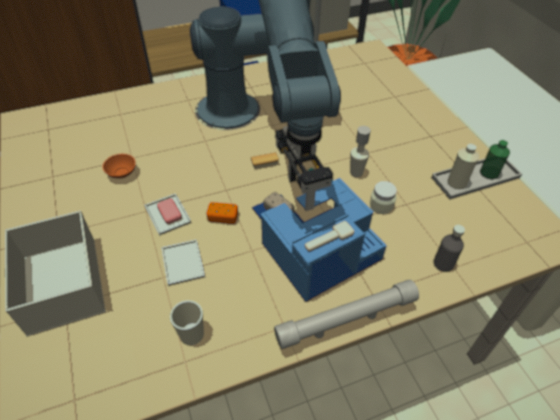

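View pics/a_wrist.png

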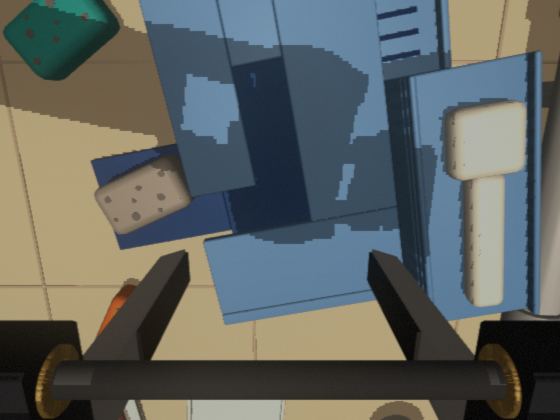

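The pictures show a grey block on the dark-blue apron at wrist (143,193), a soap dish at side (168,212), an empty dish at side (184,262), the bottle at side (360,150), and the jar at side (384,195). I'll run the networks next.

```bash
python3 - <<'E'
from plant import *
import cv2,numpy as np
from scipy.spatial.transform import Rotation as Ro
print(Ro.from_quat(telemetry.get_orientation()).as_matrix().round(2))
col=[(0,0,255),(0,255,0),(255,0,0),(0,255,255),(255,0,255),(255,255,0)]
for c in ("scene","side","wrist"):
    im=snapshot(c); o=im.copy()
    for i,n in enumerate(("caddy","bottle","pumice","empty_dish","jar","soap")):
        for d in outline_of(n,c):
            m=d["mask"];ys,xs=np.nonzero(m)
            print(c,n,round(d["conf"],2),[int(v) for v in d["rect"]],xs.mean().round(1),ys.mean().round(1),m.sum())
            np.savez_compressed(f"m_{c}_{n}_{int(d['rect'][0])}.npz",m=m)
            cs,_=cv2.findContours(m.astype(np.uint8),0,2); cv2.drawContours(o,cs,-1,col[i],1)
    cv2.imwrite(f"pics/b_{c}.png",o)
    big=cv2.resize(im,None,fx=1,fy=1)
im=cv2.imread("pics/a_scene.png"); cv2.imwrite("pics/c1.png",cv2.resize(im[170:370,180:460],(784,560),interpolation=cv2.INTER_CUBIC))
im=cv2.imread("pics/a_side.png"); cv2.imwrite("pics/c2.png",cv2.resize(im[110:310,200:420],(660,600),interpolation=cv2.INTER_CUBIC))
print(telemetry.get_time())
E
```

```text
[[ 0. -0.  1.]
 [-1.  0.  0.]
 [-0. -1. -0.]]
scene caddy 0.9 [194, 203, 363, 352] 283.5 280.4 17066
scene bottle 0.77 [414, 185, 458, 258] 436.4 222.7 1590
scene pumice 0.91 [351, 210, 385, 246] 368.6 227.5 743
scene pumice 0.67 [226, 182, 247, 204] 237.9 191.1 402
scene pumice 0.56 [283, 204, 304, 242] 292.6 221.6 441
scene pumice 0.48 [415, 184, 459, 259] 436.4 222.9 1591
scene empty_dish 0.78 [138, 186, 203, 233] 168.4 210.0 1596
scene empty_dish 0.24 [287, 201, 305, 238] 292.9 221.9 446
scene jar 0.78 [400, 267, 438, 317] 417.4 293.6 1603
scene soap 0.97 [198, 155, 223, 182] 210.1 167.6 394
scene soap 0.35 [195, 205, 368, 357] 283.5 280.2 17241
side caddy 0.41 [147, 196, 191, 234] 166.1 215.4 776
side bottle 0.56 [352, 125, 370, 176] 359.3 151.1 686
side pumice 0.74 [210, 203, 238, 224] 221.4 212.1 597
side pumice 0.52 [263, 193, 296, 211] 276.0 201.1 345
side empty_dish 0.98 [162, 240, 205, 282] 181.9 261.9 1433
side jar 0.84 [368, 179, 396, 214] 382.5 196.7 716
side jar 0.28 [250, 176, 386, 297] 320.3 239.9 8366
side soap 0.71 [157, 198, 183, 222] 168.9 210.5 385
wrist caddy 0.95 [91, 0, 541, 326] 328.0 149.6 95842
wrist bottle 0.63 [90, 0, 539, 322] 328.3 150.1 96851
wrist pumice 0.88 [3, 0, 120, 79] 59.9 34.2 6508
wrist pumice 0.82 [94, 152, 196, 232] 144.0 194.4 4878
wrist pumice 0.76 [96, 284, 139, 334] 116.1 304.2 477
wrist empty_dish 0.6 [187, 400, 287, 418] 234.9 409.5 1935
1.2
```

View pics/c1.png

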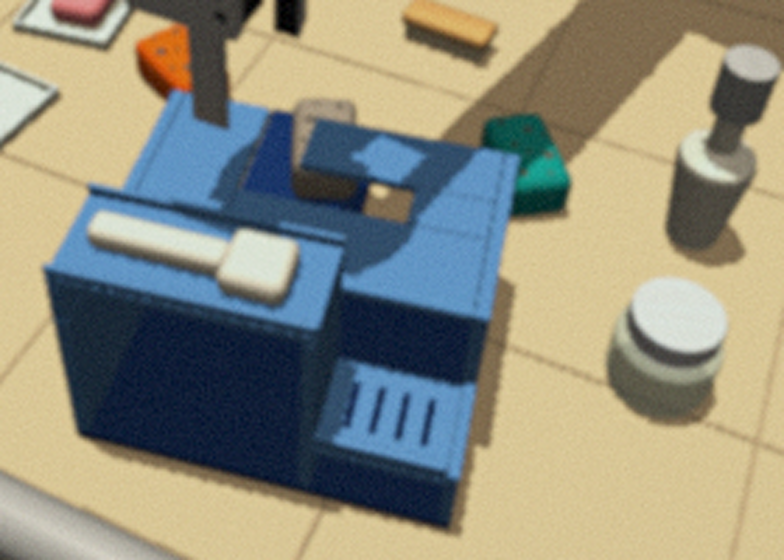

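View pics/c2.png

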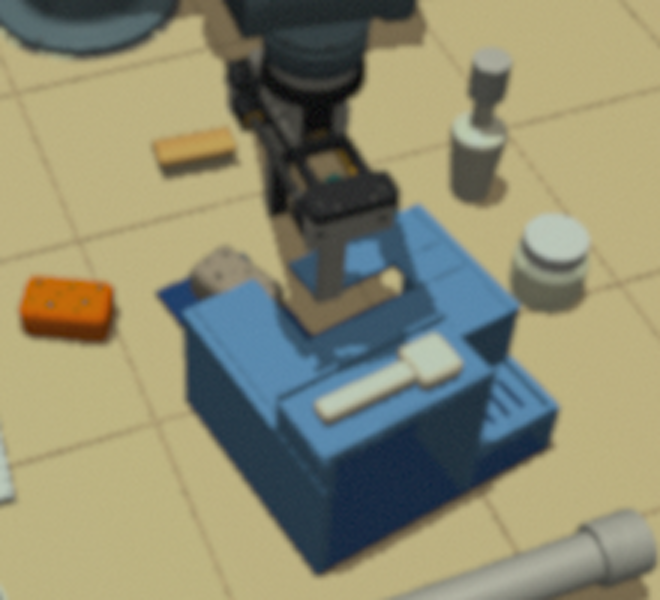

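```bash
cat > h.py <<'E'
from plant import manip,jaws,snapshot,camera_params,outline_of,telemetry
import cv2,numpy as np
from scipy.spatial.transform import Rotation as Ro
from scipy.optimize import least_squares
def down(yaw):  # jaws along world y turned by yaw, camera on robot side
    R=np.array([[1,0,0],[0,0,1],[0,-1,0.]])
    return (Ro.from_euler('z',yaw)*Ro.from_matrix(R)).as_quat()
def proj(p,X):
    c=np.atleast_2d(X)@np.asarray(p["R"]).T+np.asarray(p["t"])
    return np.c_[p["fx"]*c[:,0]/c[:,2]+p["cx"],p["fy"]*c[:,1]/c[:,2]+p["cy"]]
def onz(p,uv,z):
    d=np.asarray(p["R"]).T@np.array([(uv[0]-p["cx"])/p["fx"],(uv[1]-p["cy"])/p["fy"],1])
    C=-np.asarray(p["R"]).T@np.asarray(p["t"])
    return C+d*(z-C[2])/d[2]
E
python3 - <<'E'
from h import *
import pickle
q=manip.solve_ik([0.5,0.0,0.52],down(0)); print(q)
if q is not None:
    manip.movep([0.5,0.0,0.52],down(0))
P={}
for c in ("scene","side","wrist"):
    P[c]=camera_params(c); im=snapshot(c); cv2.imwrite(f"pics/d_{c}.png",im)
pickle.dump(P,open("P_d.pkl","wb"))
print(telemetry.get_time(),telemetry.get_q())
for n in ("pumice","caddy","bottle"):
  for d in outline_of(n,"wrist"): print(n,d["conf"],d["rect"])
E
```

```text
[-2.27148304e-01 -1.89675195e-01  1.79348063e+00 -4.44089210e-16
  1.53778722e+00 -1.79794463e+00]
2.7917 [-2.27160128e-01 -1.88808909e-01  1.79343412e+00  4.22875155e-05
  1.53768657e+00 -1.79762595e+00]
pumice 0.7 [359.3, 97.4, 430.4, 174.3]
pumice 0.68 [248.5, 146.7, 306.2, 220.3]
pumice 0.65 [111.6, 121.4, 199.2, 186.3]
caddy 0.87 [203.4, 135.1, 428.3, 419.6]
bottle 0.84 [478.0, 105.2, 559.4, 162.2]
```

View pics/d_wrist.png

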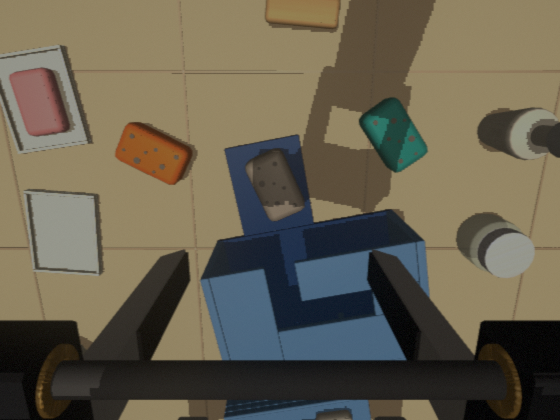

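View pics/d_side.png

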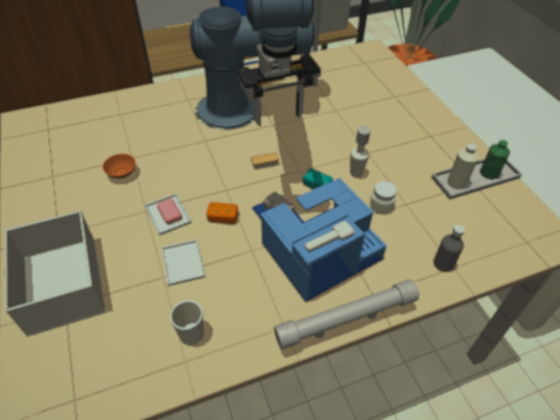

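```bash
python3 - <<'E'
import cv2
def crop(s,x,y,w,h,k,o):
    im=cv2.imread(s)[y:y+h,x:x+w]; im=cv2.resize(im,None,fx=k,fy=k,interpolation=cv2.INTER_CUBIC)
    for i in range(0,w,20): cv2.putText(im,str(x+i),(i*k,10),0,.35,(0,0,255)); cv2.line(im,(i*k,12),(i*k,18),(0,0,255))
    for j in range(0,h,20): cv2.putText(im,str(y+j),(0,j*k+4),0,.35,(0,0,255)); cv2.line(im,(24,j*k),(30,j*k),(0,0,255))
    cv2.imwrite(o,im)
crop("pics/d_wrist.png",190,120,260,195,3,"pics/e1.png")
crop("pics/d_scene.png",190,190,190,150,4,"pics/e2.png")
crop("pics/d_side.png",240,170,160,130,4,"pics/e3.png")
E
```

```text
(no output)
```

View pics/e1.png

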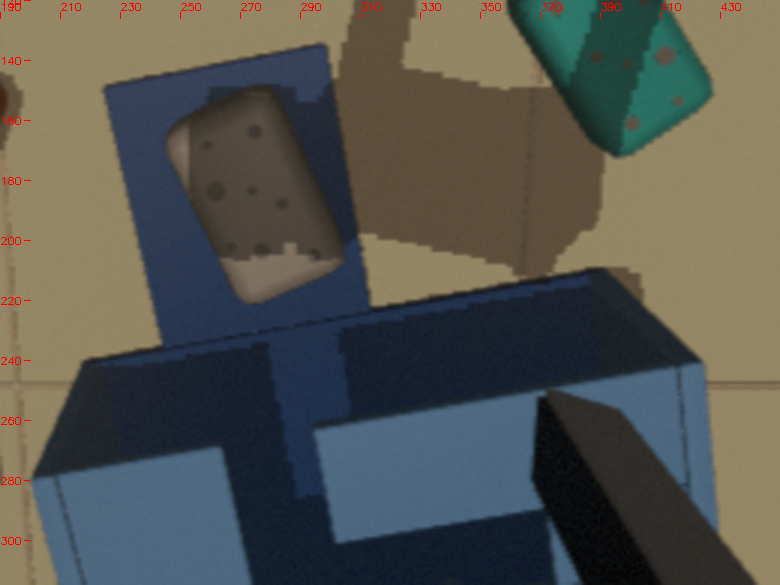

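View pics/e2.png

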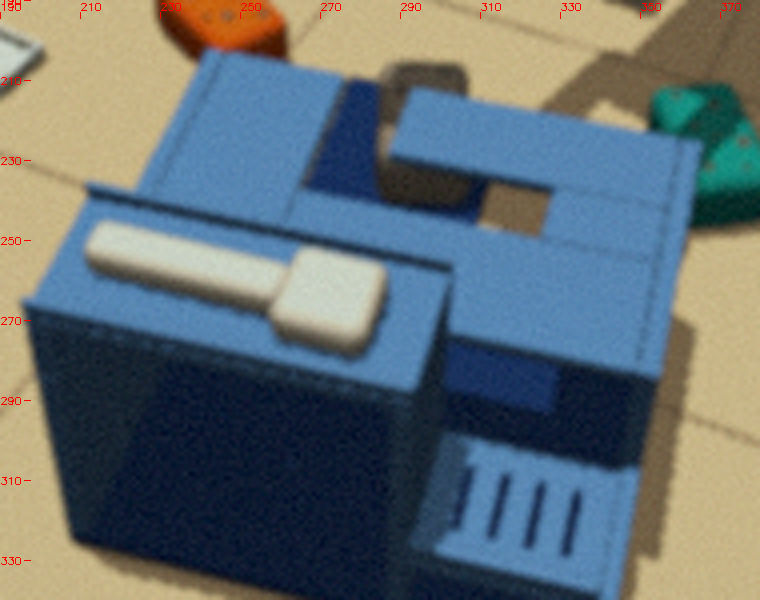

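View pics/e3.png

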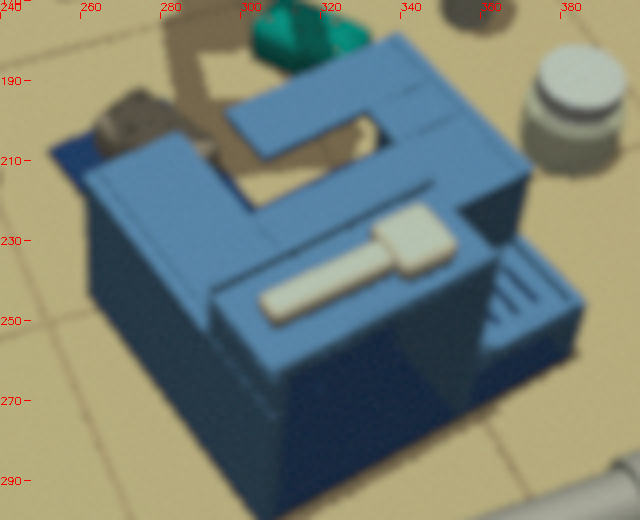

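```bash
cat > fit.py <<'E'
from h import *
import pickle
P=pickle.load(open("P_d.pkl","rb"))
obs={"wrist":(3,190,120,[(-190,15,8,326,44),(-190,-85,8,104,87),(-65,-125,126,33,477),(-65,125,126,703,362),(-65,-52,126,221,446),(-65,-18,126,315,428),(-17,-18,126,335,543),(-65,125,8,605,268),(-65,-125,8,83,361),(-65,-85,8,162,345),(-65,15,8,370,308)]),
"scene":(4,190,190,[(-65,-125,126,207,48),(-65,125,126,700,143),(-65,-52,126,345,78),(-65,-18,126,407,87),(-17,-18,126,388,157),(17,-52,126,300,188),(-17,62,126,553,187),(17,62,126,545,238)]),
"side":(4,240,170,[(-65,125,126,400,33),(-65,-125,126,85,175),(-65,-52,126,178,131),(-65,-18,126,225,111),(-17,-18,126,265,160),(17,-52,126,253,211),(-17,62,126,367,113),(17,62,126,395,143)])}
def T(s,X):
    c,n=np.cos(s[2]),np.sin(s[2]); X=np.atleast_2d(X)
    return np.c_[s[0]+c*X[:,0]-n*X[:,1],s[1]+n*X[:,0]+c*X[:,1],X[:,2]]
def run(cams):
    def f(s):
        r=[]
        for c in cams:
            k,x,y,l=obs[c]; l=np.array(l,float)
            uv=(l[:,3:]+.5)/k-.5+[x,y]
            r.append((proj(P[c],T(s,l[:,:3]/1000))-uv).ravel())
        return np.concatenate(r)
    s=least_squares(f,[0.7,0,0.1],loss="soft_l1"); return s.x,f(s.x)
if __name__=="__main__":
    for cams in (["wrist"],["scene"],["side"],["wrist","scene","side"]):
        s,r=run(cams); print(cams,s.round(4),"rms",np.sqrt((r**2).mean()).round(2))
    print(r.reshape(-1,2).round(1).tolist())
    np.save("caddy.npy",s)
E
python3 fit.py
```

```text
['wrist'] [0.6466 0.0489 0.1856] rms 0.85
['scene'] [0.6485 0.0491 0.1982] rms 0.56
['side'] [0.6478 0.0465 0.1868] rms 0.47
['wrist', 'scene', 'side'] [0.6469 0.0485 0.1855] rms 0.82
[[0.1, -0.5], [-1.0, -0.6], [-2.1, 0.5], [0.9, -0.2], [-0.2, -0.3], [-1.0, 0.4], [-0.3, 0.6], [1.1, 0.6], [-1.7, 1.0], [-0.3, 1.4], [0.6, 1.3], [0.4, -0.5], [0.9, -0.4], [0.5, -1.3], [1.6, -0.4], [0.1, -1.4], [-0.5, -0.2], [0.5, -0.5], [-1.1, -0.1], [0.7, -0.9], [0.0, -0.3], [1.2, -0.4], [0.4, -0.4], [0.7, -0.9], [-0.1, 0.5], [0.5, -1.0], [1.3, -0.2]]
```

```bash
cat > sil.py <<'E'
from h import *
from scipy.optimize import minimize
def box(a,b,z0,z1): return [np.array([[sx*a/2,sy*b/2,z] for sx in(-1,1) for sy in(-1,1) for z in(z0,z1)])]
def rbox(a,b,z0,z1,r):  # rounded: union hull of inset boxes
    return [np.vstack([box(a,b-2*r,z0+r,z1-r)[0],box(a-2*r,b,z0+r,z1-r)[0],box(a-2*r,b-2*r,z0,z1)[0],box(a-.6*r,b-.6*r,z0+r,z1-r)[0]])]
def cone(r0,z0,r1,z1):
    t=np.linspace(0,2*np.pi,24); return np.vstack([np.c_[r*np.cos(t),r*np.sin(t),0*t+z] for r,z in((r0,z0),(r1,z1))])
bottle=[cone(.020,0,.029,.078),cone(.029,.078,.011,.095),cone(.011,.095,.011,.130),cone(.019,.130,.019,.174)]
def sil(parts,p,x,y,yaw,z=0,k=4):
    m=np.zeros((420*k,560*k),np.uint8); c,s=np.cos(yaw),np.sin(yaw)
    for X in parts:
        W=np.c_[x+c*X[:,0]-s*X[:,1],y+s*X[:,0]+c*X[:,1],X[:,2]+z]
        h=cv2.convexHull(np.float32((proj(p,W)+.5)*k-.5)); cv2.fillConvexPoly(m,np.int32(np.round(h)),1)
    return cv2.resize(m.astype(np.float32),(560,420),interpolation=cv2.INTER_AREA)
def fit(parts,views,x0,z=0,yaw=True):
    def c(v):
        r=0
        for p,m in views:
            s=sil(parts,p,v[0],v[1],v[2] if yaw else 0,z); r-=np.minimum(s,m).sum()/np.maximum(s,m).sum()
        return r/len(views)
    x0=list(x0) if yaw else list(x0[:2])
    S=np.array([x0]+[np.add(x0,np.eye(len(x0))[i]*d) for i,d in enumerate([.012,.012,.15][:len(x0)])])
    o=minimize(c,x0,method="Nelder-Mead",options=dict(initial_simplex=S,xatol=1e-4,fatol=1e-4,maxiter=200)); return o.x.round(4),-o.fun
E
python3 - <<'E'
from sil import *
Pc={}; 
def get(n,c,test):
    for d in outline_of(n,c):
        l,t,r,b=d["rect"]
        if test((l+r)/2,(t+b)/2): return d["mask"].astype(np.float32)
for c in ("wrist","scene","side"): Pc[c]=camera_params(c); snapshot(c)
W=Pc["wrist"]
m=get("pumice","wrist",lambda u,v:240<u<310)
print("pumice",fit(rbox(.085,.052,0,.040,.009),[(W,m)],list(onz(W,(276,184),.03)[:2])+[-0.3],z=.008) if m is not None else None)
m=[(Pc[c],get("empty_dish",c,f)) for c,f in (("wrist",lambda u,v:u<110 and v>185),("side",lambda u,v:u<220 and v>235),("scene",lambda u,v:u<210 and v<240))]
m=[a for a in m if a[1] is not None]
x0=list(onz(W,(65,232),.012)[:2])+[0]
for a in m+[None]: print("dish",fit(box(.12,.095,0,.012),m if a is None else [a],x0))
m=[(Pc[c],get("bottle",c,f)) for c,f in (("side",lambda u,v:340<u<375 and v<190),("scene",lambda u,v:u>400 and v<280))]
m=[a for a in m if a[1] is not None]
x0=list(onz(W,(520,140),.08)[:2])
for a in m+[None]: print("bottle",fit(bottle,m if a is None else [a],x0,yaw=False))
m=get("jar","wrist",lambda u,v:u>440); print("jar",fit([cone(.036,0,.036,.074)],[(W,m)],onz(W,(502,250),.04)[:2],yaw=False) if m is not None else None)
m=get("soap_dish","wrist",lambda u,v:u<110 and v<160); print("sdish", fit(box(.12,.095,0,.012),[(W,m)],list(onz(W,(45,100),.012)[:2])+[0]) if m is not None else None)
print(telemetry.get_time())
E
```

```text
pumice (array([ 0.5205, -0.0019,  0.4133]), np.float64(0.9630333781242371))
dish (array([ 0.5954, -0.299 , -0.0777]), np.float64(0.9660580158233643))
dish (array([ 0.5914, -0.3027, -0.0699]), np.float64(0.9565685987472534))
dish (array([ 0.5952, -0.3026, -0.0738]), np.float64(0.9575480818748474))
dish (array([ 0.5943, -0.3022, -0.0755]), np.float64(0.9376848340034485))
bottle (array([0.4465, 0.2831]), np.float64(0.9124813675880432))
bottle (array([0.4478, 0.281 ]), np.float64(0.9340307116508484))
bottle (array([0.4481, 0.2813]), np.float64(0.9202852249145508))
jar (array([0.5978, 0.2851]), np.float64(0.8814531564712524))
sdish (array([ 0.4168, -0.3007,  0.1584]), np.float64(0.5856223106384277))
3.4917
```

Three blocks are shaped like the pumice: orange at wrist (153,154), turquoise at (394,134) and grey at (276,184). Only the grey one lies on the blue apron in front of the slot, so that's the target. I'll overlay all the fits to confirm.

```bash
python3 - <<'E'
from sil import *
import pickle
from fit import T
P=pickle.load(open("P_d.pkl","rb")); s=np.load("caddy.npy")
def ov(c):
    im=cv2.imread(f"pics/d_{c}.png"); k=3; im=cv2.resize(im,None,fx=k,fy=k,interpolation=cv2.INTER_CUBIC); p=P[c]
    for parts,x,y,w,z,col in ((rbox(.085,.052,0,.04,.009),.5205,-.0019,.4133,.008,(0,255,0)),(box(.12,.095,0,.012),.5943,-.3022,-.0755,0,(0,0,255)),(box(.12,.095,0,.012),.5943,-.3022,-.0755+1.5708,0,(255,0,255)),(bottle,.448,.2815,0,0,(255,0,0))):
        m=(sil(parts,p,x,y,w,z)>.5).astype(np.uint8); m=cv2.resize(m,None,fx=k,fy=k); cs,_=cv2.findContours(m,0,2); cv2.drawContours(im,cs,-1,col,1)
    for L in ([(-65,-125),(-65,125),(80,125)],[(-65,-52),(17,-52),(17,62),(-17,62),(-17,-18),(-65,-18)]):
        X=np.c_[np.array(L)/1000.,np.full(len(L),.126)]; cv2.polylines(im,[np.int32((proj(p,T(s,X))+.5)*k)],False,(0,255,255),1)
    return im
a=ov("wrist"); cv2.imwrite("pics/f1.png",a[360:920,0:800]) ; cv2.imwrite("pics/f2.png",ov("side")[330:900,420:1200]); cv2.imwrite("pics/f3.png",ov("scene")[500:1000,400:1200]); cv2.imwrite("pics/f4.png",ov("scene")[500:900,600:1400])
E
```

```text
(no output)
```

View pics/f1.png

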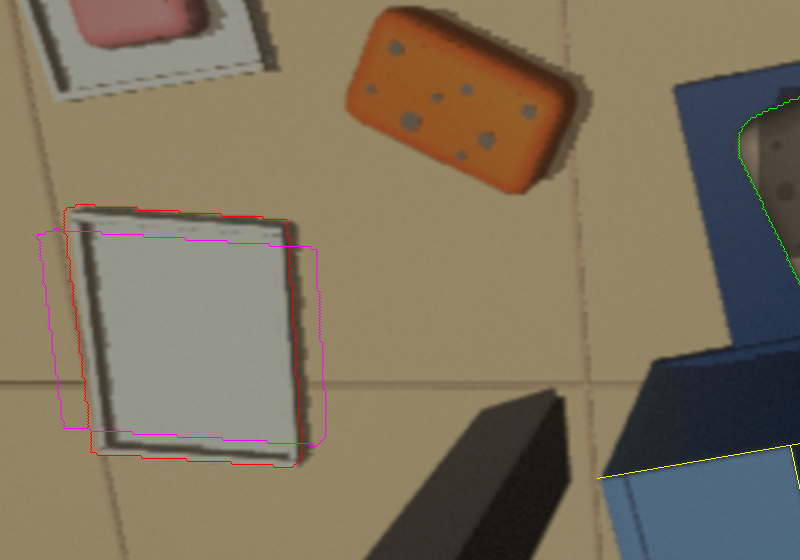

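View pics/f2.png

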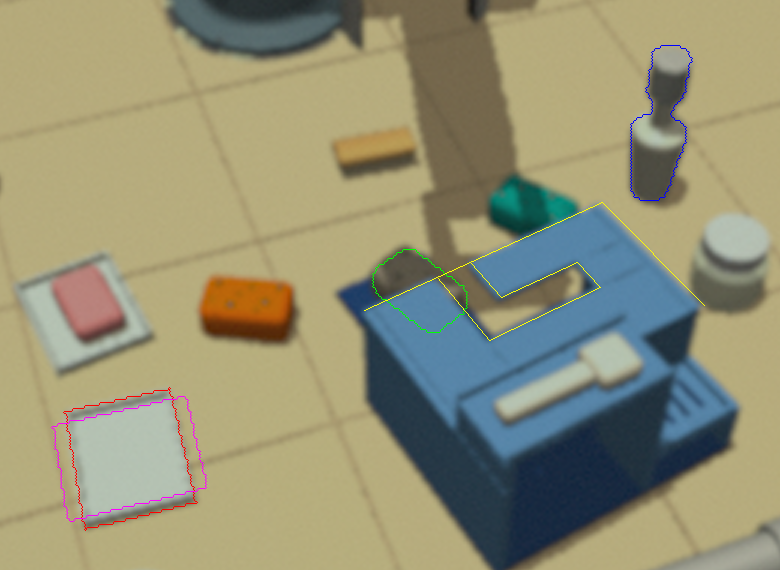

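View pics/f4.png

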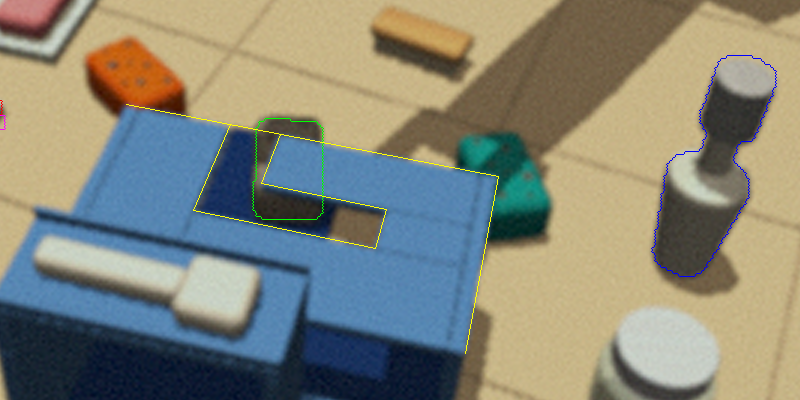

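The overlays agree with the picture: the green outline sits on the grey pumice on the apron, the red one on the empty dish, the blue one on the bottle, and the yellow lines follow the slot. Now I'll pick up the pumice.

```bash
python3 - <<'E'
from h import *
x,y,w=.5205,-.0019,.4133
jaws.command_gripper(.08,15)
manip.movep([x,y,.30],down(w))
print(manip.line_to([x,y,.218],rate=.1,contact_N=8), telemetry.get_tcp_pos())
jaws.command_gripper(.03,20); print(telemetry.get_opening())
manip.line_to([x,y,.36],rate=.15); print(telemetry.get_opening(),telemetry.get_ft_force(),telemetry.get_time())
for c in ("side","wrist"): cv2.imwrite(f"pics/g_{c}.png",snapshot(c))
print(manip.solve_ik([.5943,-.3022,.36],down(-.0755)))
E
```

```text
False [ 0.52091099 -0.00197881  0.21868129]
0.05220178040010369
0.051740478089241024 [-0.16523241  0.3139596  -0.97073956] 7.4417
[-6.40121870e-01  3.22577511e-01  1.54722093e+00 -4.44089210e-16
  1.27179421e+00 -2.13541820e+00]
```

View pics/g_wrist.png

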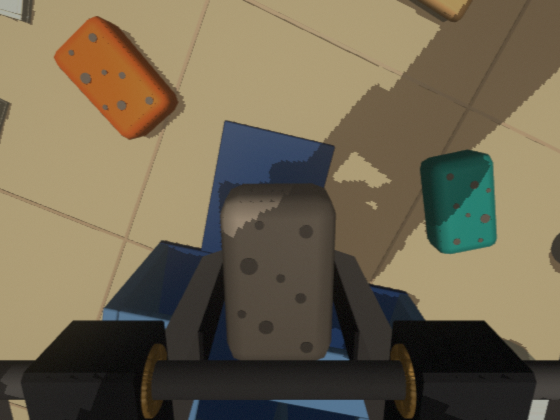

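The pumice is held squarely between the pads at (278,270), with the opening at 52 mm. Next I'll place it in the dish.

```bash
python3 - <<'E'
from h import *
x,y,w=.5943,-.3022,-.0755
manip.movep([x,y,.32],down(w))
manip.line_to([x,y,.235],rate=.15)
print(manip.line_to([x,y,.212],rate=.03,contact_N=4), telemetry.get_tcp_pos(),telemetry.get_ft_force())
jaws.command_gripper(.08,20)
manip.line_to([x,y,.36],rate=.2); manip.dwell(.2)
for c in ("side","wrist"): cv2.imwrite(f"pics/h_{c}.png",snapshot(c))
import pickle; pickle.dump({c:camera_params(c) for c in("side","wrist")},open("P_h.pkl","wb"))
from sil import *
p=camera_params("wrist")
for d in outline_of("pumice","wrist"):
    print(d["conf"],d["rect"]); l,t,r,b=d["rect"]
    if d["conf"]>.4 and r-l>20: print(fit(rbox(.085,.052,0,.04,.009),[(p,d["mask"].astype(np.float32))],[x,y,w],z=.0045))
print(telemetry.get_time())
E
```

```text
True [ 0.59415725 -0.30213438  0.21416209] [0.46801631 0.38913194 3.54691752]
0.75 [385.3, 0.1, 516.1, 101.6]
(array([ 0.5943, -0.3022, -0.0755]), np.float64(-0.0))
0.68 [245.0, 149.0, 309.3, 250.3]
(array([ 0.5933, -0.3002, -0.0736]), np.float64(0.9768171906471252))
11.975
```

View pics/h_wrist.png

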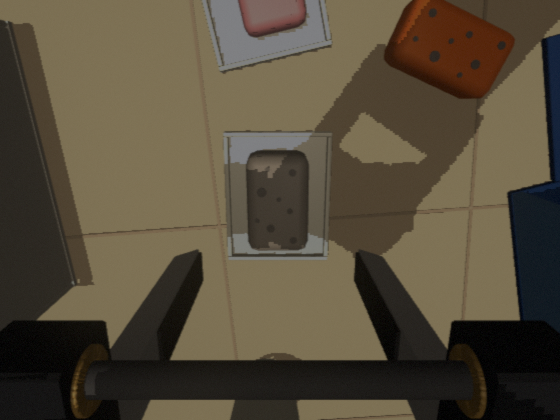

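View pics/h_side.png

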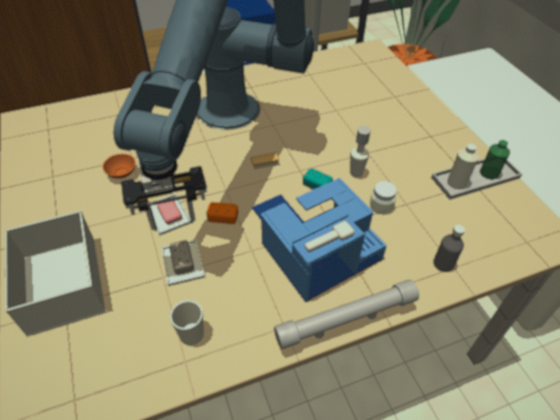

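The pumice lies flat and centred in the empty dish, with the mask at (277,200) and a fit within 3 mm of the dish centre. Next I'll move over the bottle and refine its position with the wrist camera.

```bash
python3 - <<'E'
from sil import *
yaw=.1855; x,y=.448,.2815
jaws.command_gripper(.07,20)
manip.movep([.5,.05,.5],down(yaw))
manip.movep([x,y,.45],down(yaw))
print(telemetry.get_q(),telemetry.get_time())
p=camera_params("wrist"); im=snapshot("wrist")
for d in outline_of("bottle","wrist"):
    print(d["conf"],d["rect"])
    if d["conf"]>.5: print(fit(bottle,[(p,d["mask"].astype(np.float32))],[x,y],yaw=False))
o=im.copy(); m=(sil(bottle,p,x,y,0)>.5).astype(np.uint8); cs,_=cv2.findContours(m,0,2); cv2.drawContours(o,cs,-1,(0,0,255),1)
cv2.imwrite("pics/i_wrist.png",o)
E
```

```text
[ 3.44860588e-01 -7.71834918e-02  1.81724472e+00 -4.61538153e-04
  1.40134536e+00 -1.41031980e+00] 14.7833
0.7 [249.1, 158.4, 310.3, 249.1]
(array([0.4511, 0.283 ]), np.float64(0.9616541862487793))
```

View pics/i_wrist.png

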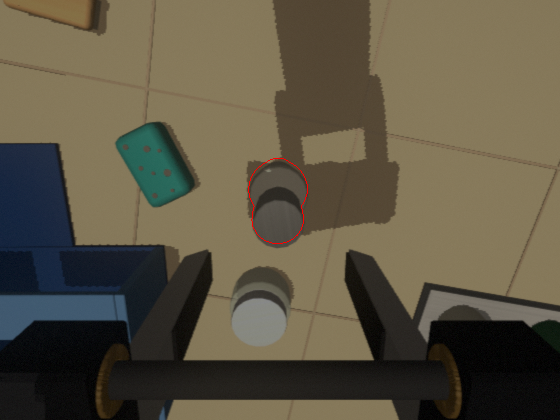

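```bash
python3 - <<'E'
from sil import *
yaw=.1855; x,y=.450,.2825
jaws.command_gripper(.06,20)
print(manip.line_to([x,y,.335],rate=.12,contact_N=6),telemetry.get_tcp_pos())
jaws.command_gripper(.02,30); print(telemetry.get_opening())
manip.line_to([x,y,.425],rate=.08); manip.dwell(.3)
print(telemetry.get_opening(),telemetry.get_ft_force(),telemetry.get_tcp_pos(),telemetry.get_time())
for c in ("side","wrist","scene"): cv2.imwrite(f"pics/j_{c}.png",snapshot(c))
E
```

```text
False [0.45032148 0.28263396 0.33590582]
0.0376119380775709
0.037554135144127095 [-0.34853494  0.36769236 -2.63277954] [0.44998452 0.2824851  0.42473098] 18.45
```

```bash
python3 - <<'E'
import cv2,numpy as np
a=cv2.resize(cv2.imread("pics/j_side.png")[60:220,290:430],None,fx=3,fy=3,interpolation=cv2.INTER_CUBIC)
b=cv2.resize(cv2.imread("pics/j_scene.png")[110:270,370:490],None,fx=3,fy=3,interpolation=cv2.INTER_CUBIC)
cv2.imwrite("pics/j2.png",np.hstack([a,b]))
E
```

```text
(no output)
```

View pics/j2.png

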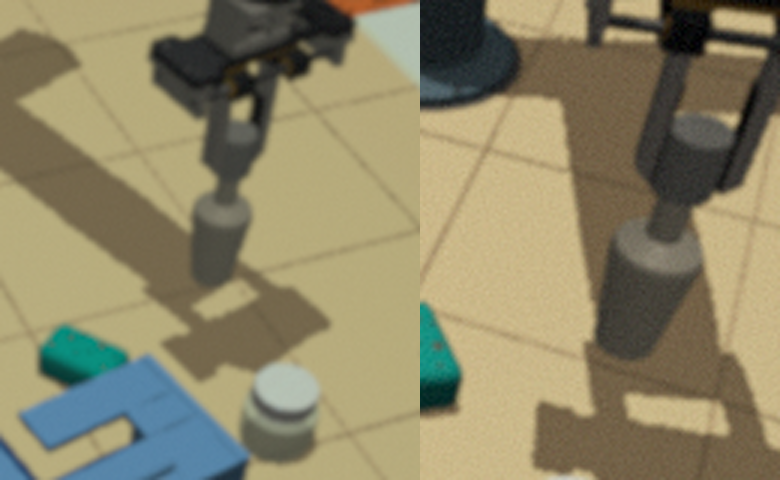

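View pics/j_wrist.png

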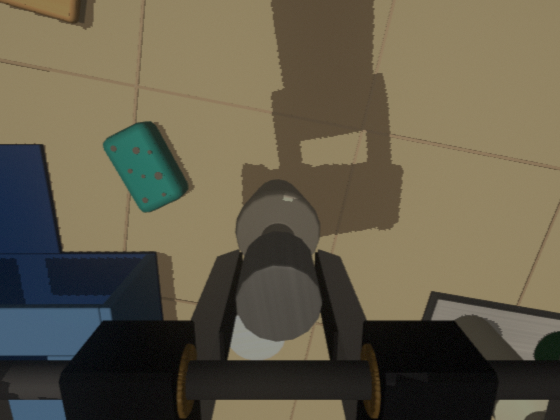

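```bash
python3 - <<'E'
from sil import *
x,y=.450,.2825; z=telemetry.get_tcp_pos()[2]-.3359
V=[]
for c in ("wrist","side","scene"):
    p=camera_params(c); im=snapshot(c)
    for d in outline_of("bottle",c)[:2]:
        m=d["mask"].astype(np.float32); s=sil(bottle,p,x,y,0,z); iou=np.minimum(s,m).sum()/np.maximum(s,m).sum()
        print(c,d["conf"],d["rect"],iou)
        if iou>.4:
            print(fit(bottle,[(p,m)],[x,y],z=z,yaw=False)); V.append((p,m)); break
    o=cv2.resize(im,None,fx=3,fy=3,interpolation=cv2.INTER_CUBIC); u=proj(p,[[x,y,z+.1]])[0]*3
    s=cv2.resize((sil(bottle,p,x,y,0,z)>.5).astype(np.uint8),None,fx=3,fy=3); cs,_=cv2.findContours(s,0,2); cv2.drawContours(o,cs,-1,(0,0,255),1)
    a,b=int(u[0]),int(u[1]); cv2.imwrite(f"pics/k_{c}.png",o[max(0,b-240):b+240,max(0,a-180):a+180][:480,:360])
print(fit(bottle,V,[x,y],z=z,yaw=False))
ims=[cv2.resize(cv2.imread(f"pics/k_{c}.png"),(260,347)) for c in("wrist","side","scene")]
cv2.imwrite("pics/k.png",np.hstack(ims))
E
```

```text
wrist 0.78 [234.1, 176.4, 324.4, 342.3] 0.915426
(array([0.4509, 0.2842]), np.float64(0.9758661389350891))
side 0.86 [350.6, 99.0, 375.9, 155.8] 0.83563817
(array([0.4462, 0.2842]), np.float64(0.8556075692176819))
scene 0.63 [425.2, 146.3, 475.1, 230.9] 0.9232184
(array([0.4504, 0.2823]), np.float64(0.9267712235450745))
(array([0.4499, 0.2833]), np.float64(0.8970050811767578))
```

View pics/k.png

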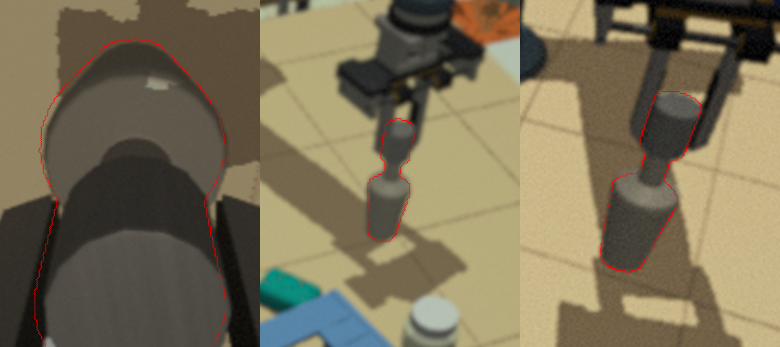

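The held bottle is upright and on the TCP axis to within about 1–2 mm. I'll carry it round to the front of the slot, lower it and check the alignment.

```bash
cat >> h.py <<'E'
S=np.array([.6472,.0485,.1855])
def cad(x,y,zb): # caddy mm, bottle underside height m -> TCP
    c,n=np.cos(S[2]),np.sin(S[2]); return [S[0]+(c*x-n*y)/1000,S[1]+(n*x+c*y)/1000,zb+.3359]
E
python3 - <<'E'
from sil import *
from fit import T
manip.line_to(cad(-135,-35,.09),rate=.12)
manip.line_to(cad(-135,-35,.013),rate=.07); manip.dwell(.3)
print(telemetry.get_tcp_pos(),telemetry.get_ft_force(),telemetry.get_time())
x,y,z=np.array(telemetry.get_tcp_pos())-[0,0,.3359]
ims=[]
for c in ("wrist","side","scene"):
    p=camera_params(c); im=snapshot(c); o=cv2.resize(im,None,fx=3,fy=3,interpolation=cv2.INTER_CUBIC)
    s=cv2.resize((sil(bottle,p,x,y,0,z)>.5).astype(np.uint8),None,fx=3,fy=3); cs,_=cv2.findContours(s,0,2); cv2.drawContours(o,cs,-1,(0,0,255),1)
    L=[(-65,-52),(17,-52),(17,62),(-17,62),(-17,-18),(-65,-18)]
    X=np.c_[np.array(L)/1000.,np.full(len(L),.126)]; cv2.polylines(o,[np.int32((proj(p,T(S,X))+.5)*3)],False,(0,255,255),1)
    a,b=np.int32(proj(p,T(S,[[-.06,-.03,.11]]))[0]*3); o=cv2.copyMakeBorder(o,300,300,300,300,0); ims.append(o[b+30:b+570,a+170:a+430+0])
cv2.imwrite("pics/l.png",np.hstack(ims))
E
```

```text
[ 0.52100314 -0.01080744  0.3491138 ] [ 0.31763084  0.0098123  -2.47801197] 23.1167
```

View pics/l.png

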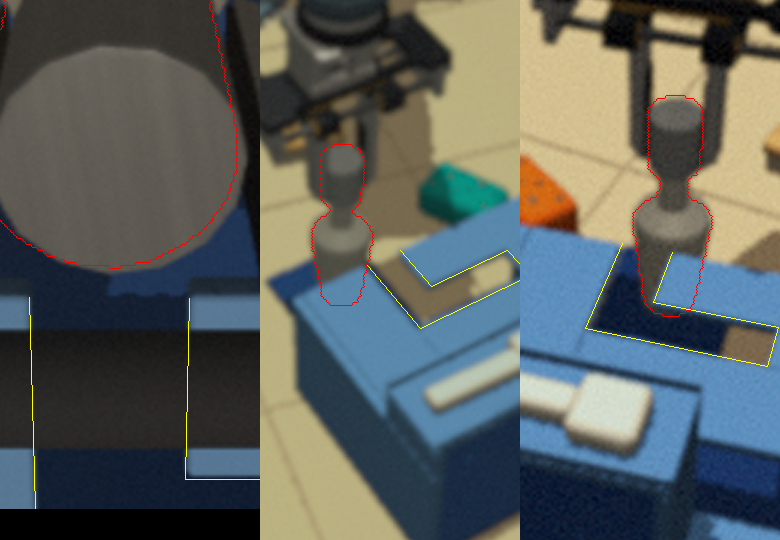

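The bottle is upright in front of the slot at 5 mm above the floor, and its axis lines up with the slot to within about 1–2 mm. The slot is the yellow outline at columns 30–189 in the wrist pane, with the stopper centred near 118. I'll shift 1 mm to −y and slide in with a contact guard.

```bash
python3 - <<'E'
from sil import *
manip.line_to(cad(-135,-36,.013),rate=.03)
f0=telemetry.get_ft_force()
print(manip.line_to(cad(-60,-36,.013),rate=.05,contact_N=5),np.subtract(telemetry.get_ft_force(),f0).round(2))
print(manip.line_to(cad(0,-36,.013),rate=.05,contact_N=5),np.subtract(telemetry.get_ft_force(),f0).round(2))
print(telemetry.get_tcp_pos(),cad(0,-36,.013),telemetry.get_time())
for c in ("wrist","side","scene"): cv2.imwrite(f"pics/m_{c}.png",snapshot(c))
a=[cv2.resize(cv2.imread("pics/m_side.png")[130:260,250:380],None,fx=3,fy=3,interpolation=cv2.INTER_CUBIC),cv2.resize(cv2.imread("pics/m_scene.png")[140:270,230:360],None,fx=3,fy=3,interpolation=cv2.INTER_CUBIC)]
cv2.imwrite("pics/m2.png",np.hstack(a))
E
```

```text
False [-0.45 -0.36  0.78]
False [-0.21  0.54  0.16]
[0.6536666  0.01307917 0.34887587] [np.float64(0.6538397672310242), np.float64(0.01311761043799025), 0.3489] 26.5167
```

View pics/m2.png

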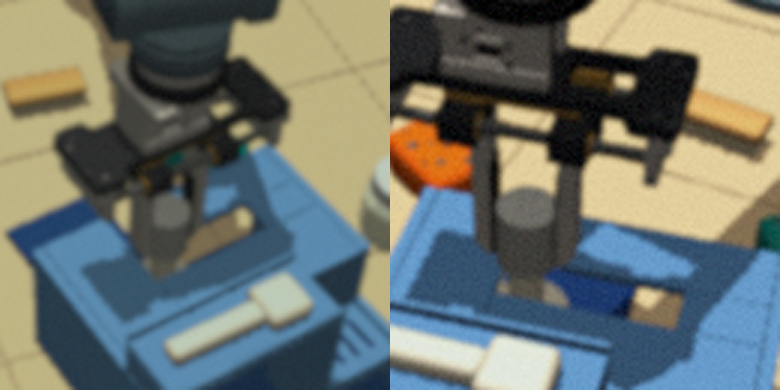

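View pics/m_wrist.png

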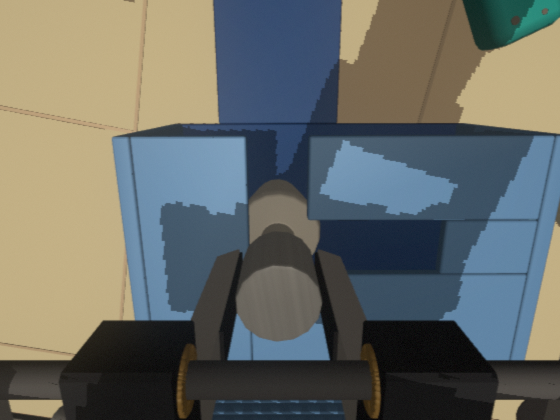

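```bash
python3 - <<'E'
from sil import *
from fit import T
p=camera_params("wrist")
L=np.array([(-17,-18,308,219),(-17,62,443,221),(17,62,442,272),(-65,-52,247,136),(-65,-18,308,136),(-65,-125,120,139),(-65,125,543,137)],float)
X=np.c_[L[:,:2]/1000,np.full(len(L),.126)]
f=lambda s:(proj(p,T(s,X))-L[:,2:]).ravel()
r=least_squares(f,S); print(r.x.round(4),r.fun.reshape(-1,2).round(1).tolist())
z=telemetry.get_tcp_pos()[2]-.3359; x,y=telemetry.get_tcp_pos()[:2]
snapshot("wrist")
for d in outline_of("bottle","wrist")[:2]:
    print(d["conf"],d["rect"],fit(bottle,[(p,d["mask"].astype(np.float32))],[x,y],z=z,yaw=False),x,y)
E
```

```text
[0.6486 0.0473 0.1913] [[-3.9, 3.3], [0.6, 0.6], [-5.3, 3.5], [-4.8, 1.7], [-2.6, 1.4], [-13.5, -0.6], [28.7, -1.1]]
0.57 [235.8, 176.4, 321.2, 342.2] (array([0.654, 0.015]), np.float64(0.903158962726593)) 0.6536845349209777 0.01307587683143445
```

```bash
python3 - <<'E'
from sil import *
from fit import T
p=camera_params("wrist")
im=cv2.imread("pics/m_wrist.png")
L=np.array([(-17,-18,308,219),(-17,62,443,221),(17,62,442,272),(-65,-52,247,136),(-65,-18,308,136),(-65,-125,117,139)],float)
X=np.c_[L[:,:2]/1000,np.full(len(L),.126)]
f=lambda s:(proj(p,T(s,X))-L[:,2:]).ravel()
r=least_squares(f,S,loss="soft_l1"); print(r.x.round(4),f(r.x).reshape(-1,2).round(1).tolist(),f(S).reshape(-1,2).round(1).tolist())
o=cv2.resize(im,None,fx=3,fy=3,interpolation=cv2.INTER_CUBIC)
for s,c in ((S,(0,255,255)),(r.x,(0,0,255))):
    Q=[(-65,-125),(-65,-52),(17,-52),(17,62),(-17,62),(-17,-18),(-65,-18),(-65,125)]
    cv2.polylines(o,[np.int32((proj(p,T(s,np.c_[np.array(Q)/1000.,np.full(len(Q),.126)]))+.5)*3)],False,c,1)
cv2.imwrite("pics/n.png",o[360:900,640:1440])
E
```

```text
[0.6471 0.0497 0.1997] [[0.4, 1.8], [5.1, -2.1], [-0.4, 1.1], [-1.0, 0.5], [1.3, -0.3], [-6.7, -0.6]] [[-1.2, 1.1], [3.3, -0.9], [-3.0, 2.2], [-1.6, -1.2], [0.8, -1.1], [-7.7, -4.2]]
```

View pics/n.png

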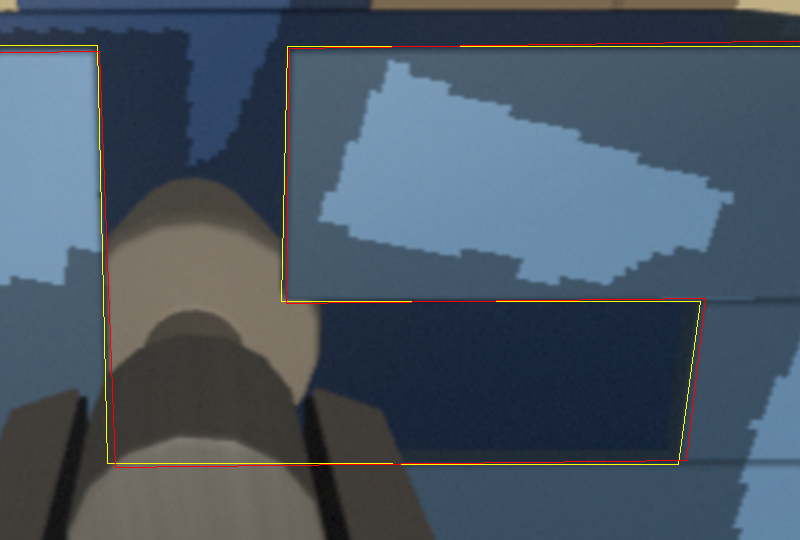

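The overlay matches the slot to about 1 px, with the neck in the corner and no contact. Now I'll slide along +y to the closed end, lower the bottle and release it.

```bash
python3 - <<'E'
from sil import *
f0=np.array(telemetry.get_ft_force())
print(manip.line_to(cad(0,44.5,.013),rate=.05,contact_N=5),(telemetry.get_ft_force()-f0).round(2))
manip.dwell(.3)
print(manip.line_to(cad(0,44.5,.004),rate=.015,contact_N=2.5),telemetry.get_tcp_pos(),(telemetry.get_ft_force()-f0).round(2),telemetry.get_time())
for c in ("wrist","side","scene"): cv2.imwrite(f"pics/o_{c}.png",snapshot(c))
a=[cv2.resize(cv2.imread("pics/o_side.png")[130:260,270:400],None,fx=3,fy=3,interpolation=cv2.INTER_CUBIC),cv2.resize(cv2.imread("pics/o_scene.png")[140:270,250:380],None,fx=3,fy=3,interpolation=cv2.INTER_CUBIC)]
cv2.imwrite("pics/o2.png",np.hstack(a))
E
```

```text
False [0.29 0.58 0.34]
True [0.63907596 0.09207112 0.34332834] [-0.3  -1.2   9.42] 29.2667
```

View pics/o2.png

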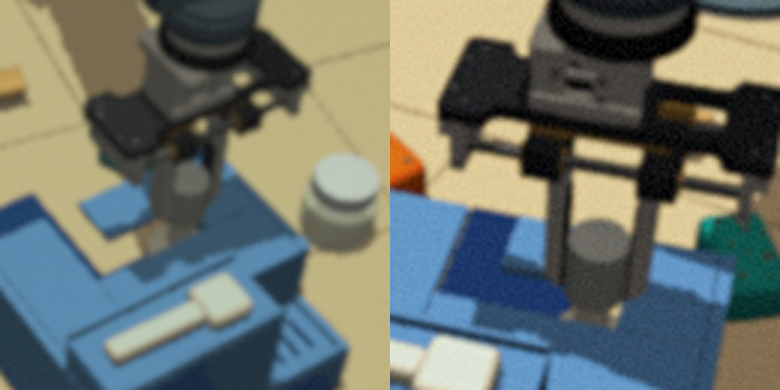

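View pics/o_wrist.png

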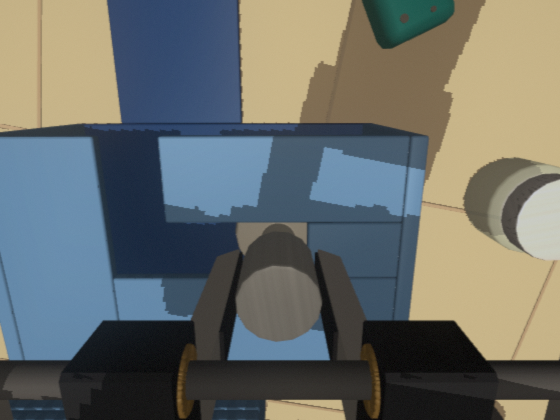

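The bottle touched the floor at a computed height of about 7.4 mm, with the neck at the closed end. I'll relieve the push, release the bottle and retreat.

```bash
python3 - <<'E'
from sil import *
x,y,z=telemetry.get_tcp_pos()
manip.line_to([x,y,z+.0004],rate=.01); manip.dwell(.2)
print(telemetry.get_ft_force(),telemetry.get_tcp_pos())
jaws.command_gripper(.06,20); manip.dwell(.2)
x,y,z=telemetry.get_tcp_pos()
manip.line_to([x,y,.44],rate=.08); manip.dwell(.2)
p=camera_params("wrist"); cv2.imwrite("pics/q_wrist.png",snapshot("wrist"))
manip.movep([.45,-.1,.5],down(0)); manip.dwell(.3)
for c in ("side","scene"): cv2.imwrite(f"pics/q_{c}.png",snapshot(c))
print(telemetry.get_time())
a=[cv2.resize(cv2.imread("pics/q_side.png")[130:260,270:400],None,fx=3,fy=3,interpolation=cv2.INTER_CUBIC),cv2.resize(cv2.imread("pics/q_scene.png")[140:270,250:380],None,fx=3,fy=3,interpolation=cv2.INTER_CUBIC)]
xb,yb=cad(0,45,0)[:2]
for i,c in enumerate(("side","scene")):
    pc=camera_params(c); x0,y0=((270,130),(250,140))[i]
    s=cv2.resize((sil(bottle,pc,xb,yb,0,.008)>.5).astype(np.uint8),None,fx=3,fy=3)[y0*3:y0*3+390,x0*3:x0*3+390]; cs,_=cv2.findContours(s,0,2); cv2.drawContours(a[i],cs,-1,(0,0,255),1)
cv2.imwrite("pics/q2.png",np.hstack(a))
E
```

```text
[ 0.7117769   0.09452651 -1.87141773] [0.63895644 0.09205678 0.34336496]
33.825
```

View pics/q2.png

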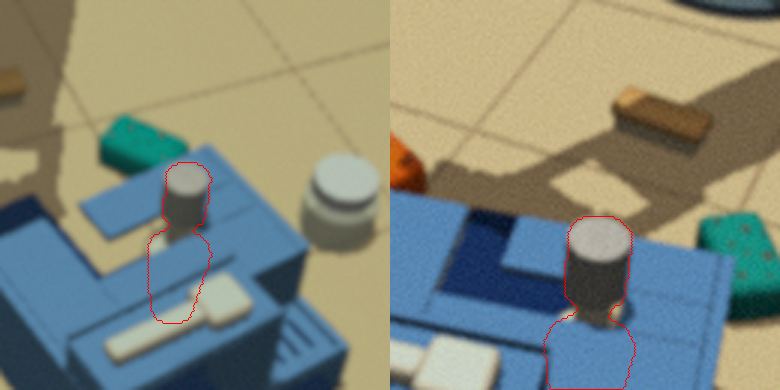

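View pics/q_wrist.png

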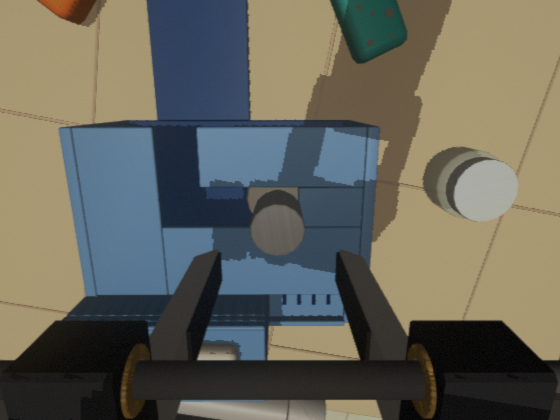

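View pics/q_side.png

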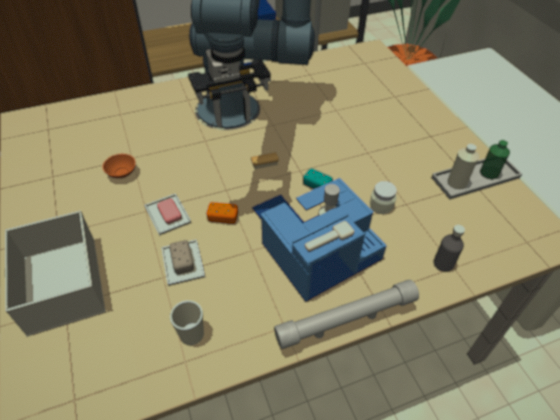

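The predicted outline of an upright bottle at `slot_end` matches both views, with the stopper at side (332,190). The pumice is in the dish at (181,257), and the soap, jar and handle look unmoved. The robot touches nothing, so I'm handing in.

```bash
python3 -c "
from h import *
manip.sign_off(); print(telemetry.get_time())"
```

```text
the job is handed in; nothing more can be done
the job is handed in; nothing more can be done
```

I finished both parts and handed the job in at about 34 s of the 72 s allowed. The hand-in reports no verdict, so what follows rests on my own checks.

- **Pumice:** I lifted the grey stone off the apron and laid it in the empty dish. After release, the wrist view placed it about 2–3 mm from the dish centre. It looked flat in the last side picture.
- **Bottle:** I gripped it by the stopper and slid its neck in from the front, round the corner and up to the closed end, without touching the slot walls. It was then lowered to the floor and released. In both fixed views its stopper and neck match the outline of an upright bottle at the slot_end point, to within a few millimetres. The body is hidden by the caddy, so I did not measure its tilt directly.
- **Other things:** The soap, jar and loofah handle look unmoved in the last pictures; I did not measure their positions again.

Some readings disagreed:
- **Bottle in the wrist camera:** it showed the held bottle about 1.5–2 mm to the left of the arm's own reading. That is within the calibration error and the slot's clearance.
- **Floor contact:** the arm read 7.4 mm where the floor should be at 8 mm. The force reached 9.4 N before the arm stopped, well below the limits.

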